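Lock the autosampler's vial carousel before its vials are changed

TASK

Lock the vial carousel of the autosampler so that it cannot turn while its vials are changed: push the steel finger peg round with a fingertip until the slot in the rim of the carousel's disc faces the lock bar, then push the bar's upright tab inwards until the bar has gone through the slot and is fully home. Only push, with the fingers: do not grip or lift anything, do not force the bar against the solid rim, do not shove the autosampler about, leave every other thing where it stands, and finish with the hand clear.

Things in the scene. Friction and masses are not known exactly. Their poses are not given: they have to be found in the camera images.
- autosampler: Low white instrument on rubber feet, loose, 4.5 kg (slides above about 25 N). Origin on the carousel's vertical axis at bench height; z up; -y axis points to the lock bar (to the robot's right); the -x side with the display faces the robot. Reaches 168 mm to -y, 110 to +y, 108 to +x and -x. Grey deck 46 mm above the bench; nothing fixed on it is higher than 101 mm.
- carousel: Turning part: grey metal locking disc 190 mm across, 6 thick, top face 60 mm above the bench; on it a white vial tray (100 mm across, central, vials up to 97 mm high) and one finger peg. Turns either way without a stop (about 1.3 N at the peg), stays where left. Origin on the axis at bench height; its -y axis points to the disc's only slot, +y to the peg. Locked when its axes agree with the autosampler's.
- slot_mouth (a point): Middle of the mouth of the disc's slot, at the rim's top edge: 95 mm from the axis, 60 mm above the bench. The slot runs radially, open at the rim, 20 mm wide (flared to 28 mm over the outermost 12 mm), 32 mm deep. It lies straight across the axis from the peg.
- finger_peg (a point): Top centre of the finger peg: an upright round steel pin 12 mm across, 80 mm from the axis, from the disc's top face (60 mm above the bench) up to 100 mm. The disc is bare round it: 30 mm inwards to the vial tray, 15 mm outwards to the rim.
- bar_line (a point): Fixed mark on the autosampler, on the lock bar's centre line at the disc's rim (95 mm from the axis, 60 mm above the bench): where the mouth of the slot must come to.
- lock_bar: Flat steel bar, 14 mm wide, round nose, in a radial guide; slides to the autosampler's +y by 34 mm with about 2 N of friction, stays where left. Origin: foot of its tab, 60.5 mm above the bench; in the autosampler's frame at y = -150 mm pulled out (nose 6 mm short of the rim), -116 mm fully home (nose 28 mm inside the rim). Nose and flared slot bring the disc the last 5 mm into line.
- bar_tab (a point): Centre of the outer (-y) face of the bar's upright tab: the face to push on, 153 mm from the axis when pulled out. Tab 32 mm wide across the bar, 6 mm thick, from 65 to 101 mm above the bench. The guide under it is 62 mm high, the strap at the rim 67 mm.
- solvent_bottle: amber reagent bottle, 41 mm across, 90 mm tall, standing left of the autosampler. Loose; leave it alone. Origin at its underside.
- small_bottle: small wide-capped bottle, 30 mm across, 56 mm tall, standing on the autosampler's grey deck in the corner beyond the lock bar. Loose; leave it alone. Origin at its underside.
- vial_rack: green microtube rack, 66 x 105 x 34 mm, on the right. Loose; leave it alone. Origin at its underside.
- bench_timer: flat bench timer, 68 x 68 x 21 mm, on the right. Loose; leave it alone. Origin at its underside.
- dish: petri dish, 89 mm across, 15 mm high, on the left. Loose; leave it alone. Origin at its underside.
- steel_forceps: steel forceps, 126 mm long, lying on the right. Loose; leave it alone. Origin at its underside.
- marker: marker pen, 135 mm long, lying on the left. Loose; leave it alone. Origin at its underside.
- beaker: glass beaker, 63 mm across, 85 mm tall, on the left. Loose; leave it alone. Origin at its underside.

How it is judged:
By the outcome, as a careful person would: the job done as asked, in the order asked, and still so for the second after the job is handed in, with the robot touching nothing.
It also fails if it takes over 64 s, if anything falls off the work surface, if the arm or the gripper's body presses on something with over 40 N, if the wrist force passes 120 N, or if a joint passes its speed limit or range.

ROBOT

A 6-joint arm with a two-finger parallel gripper is mounted at the origin on a cart in front of the work surface, level with it; the furniture and walls round the work are solid. World frame = base frame: x ahead of the robot, y to its left, z up, the work surface at z = 0. Lengths are in m, angles in rad, forces in N, time in s.
With the tool pointing down it reaches from about 0.35 to 0.975 m from the base axis. Payload 4.9 kg.
Tool frame: the origin (TCP) lies between the finger pads; the fingertips stand 22 mm ahead of it and the grasp point (between the pads) lies 3 mm ahead of it; z points along the fingers, y is the line along which they close (so a half turn about z gives the same grasp; the last joint's range is limited). The gripper opens to 85 mm and grips with 20 to 120 N. Pads are 22 mm wide; open, the fingers measure 114 mm over their backs; the gripper's body (76 mm by 85 mm) begins 54 mm behind the grasp point. The pads swing forward as they close: fully open they stand 13 mm farther back than shut.
Start: joints at [1.103, 0.053, 1.613, -0, 1.476, -0.119], TCP at [0.214, 0.587, 0.253] pointing down, gripper open.
Joint ranges: [-3.01, 3.01], [-1.01, 2.22], [0.06, 2.58], [-1.02, 4.17], [0.09, 2.62], [-3.14, 3.14]. Speed limits (rad/s): [2.57, 2.57, 3.14, 3.14, 3.14, 3.14].

INTERFACE

Orientations are given as a unit quaternion [w, x, y, z].
In Python, from plant import state, grab_frame, get_calibration, job_done, recognise, regions_of gives the robot as it stands.
- The arm moves only by the tool apply_moves, never from a script. Its argument "targets" is a list of rows, each an object with "translation": the shift along the tool's x, y, z normalised to -1 to 1, where 1 is 100 mm, a list of three; "twist": the turn about the tool's z normalised to -1 to 1, where 1 is 0.1 rad; "hand": the opening, from 0 (shut) to 1 (fully open). A call has 1 to 8 rows; each row shifts and turns the commanded pose from where the row before left it, along the tool's axes as they then stand; what a row does not reach is not made up. A row lasts 1/10 s, in which the tool goes at most 50 mm and 8.59 degrees, less where a joint would pass 70% of its speed; a pose out of reach is approached as far as the arm can. A call with a number of a shift or a turn outside -1 to 1 is refused whole. A call with a gripper value outside its range is refused whole. The fingers move at their own pace and stop on an object; the grip force is fixed at half the most. Time passes only in rows, so rows that do not move let the fingers close. It gives the time, the measured TCP pose, the force, the opening and the grip force at its end, in the units of the state.
- state(): the state, without advancing time (a new reading comes with each control period).
- grab_frame(name): name is "side" or "top" or "wrist"; returns the picture (480x640x3 uint8, red, green, blue); there is no depth.
- get_calibration(name): a dict with "camera_matrix" (3x3 intrinsics, pixels), "pose" (4x4, takes a point from camera to world coordinates). Camera axes: x right, y up, looking along -z (the intrinsics and any distortion apply to the point x, -y, -z); pixel columns grow to the right and rows downward; lengths in m; the calibration is good to about 2 mm. A picture is of the moment at which its call begins: read the wrist's pose just before it. get_calibration takes no time and is no camera call; for the wrist camera it gives the pose at the moment of the call.
- job_done(): hands the job in; it is judged then, once.
Trained networks look in the newest picture that a camera, given by its name, has taken for a name from the list of things; names that differ only in an ending like _2 or _b are one class to them, and where a whole thing is asked for, a point or a joint stands for the part that bears it (a point fixed in the world has none). Each returns a list of dicts, best first, with "score" (0 to 1); they miss things now and then, are a little off and sometimes report something else, mostly with a low value. They report only what shows in the picture. A call takes as long as a camera call.
- recognise(camera, query): "point" ([x, y, z] in m, in world coordinates, good to about 4 mm: the middle of the surface that is visible of it).
- regions_of(camera, query): "pixels" (480x640 bool, what is visible of it).
The state is a dict: "time": time; "joint_pos": joint angles; "joint_vel": joint speeds; "joint_efforts": joint torques, N m; "tool_pos": TCP position; "tool_rot": TCP orientation; "contact_force": force on the tool from outside, world axes, zero at the start; "ft_torque": the same for the moment, N m; "gripper_width": opening from 0.0 (shut) to 1.0 (fully open); "grasp_force": force on a finger pad.
Only numpy, scipy, OpenCV 4.12 (cv2) and the standard library are available. Lean on these libraries where they do the work, as an engineer would, in place of code of your own. Each camera call takes 0.05 s, during which the arm holds its last target. There are 200 camera calls.

## Working session

There is one attempt and no reset: what is moved stays moved. The work goes in short steps, Python scripts to look and compute and a tool call to move; the robot and the scene stay as the last step left them, time stands still between calls to the robot, and variables do not carry over. Pictures are saved under pics/ and viewed, at most 13 in all, crops included, and the job is handed in when it is done.

Besides the shell and the picture viewer there is one more tool, called as name(argument=value, ...), one argument or row to a line, values as JSON. apply_moves: Moves the arm, as the interface text tells. Its arguments: {"type":"object","properties":{"targets":{"type":"array"}},"required":["targets"]}

```bash
mkdir -p pics; ls
python3 - <<'E'
from plant import *
import cv2
for c in ["top","side"]:
    f=grab_frame(c); cv2.imwrite(f"pics/{c}0.png",f[:,:,::-1])
    for q in ["autosampler","carousel","slot_mouth","finger_peg","bar_line","lock_bar","bar_tab","small_bottle","solvent_bottle"]:
        try: print(c,q,[(r["point"],round(r["score"],2)) for r in recognise(c,q)[:2]])
        except Exception as e: print(c,q,e)
s=state();print(s["time"],s["tool_pos"],s["tool_rot"],s["gripper_width"])
E
```

```text
pics
top autosampler [([0.5284, -0.0702, 0.0622], 0.6)]
top carousel [([0.5394, -0.0449, 0.0614], 0.78)]
top slot_mouth [([0.5406, -0.047, 0.0595], 0.82), ([0.3465, 0.3733, 0.0155], 0.23)]
top finger_peg [([0.5409, -0.0462, 0.0606], 0.62)]
top bar_line [([0.5273, -0.0676, 0.0599], 0.62)]
top lock_bar [([0.5345, -0.189, 0.0585], 0.7)]
top bar_tab []
top small_bottle [([0.5983, -0.1806, 0.1021], 0.57), ([0.4634, 0.4445, 0.0078], 0.4)]
top solvent_bottle [([0.5567, 0.1115, 0.0897], 0.49)]
side autosampler [([0.5012, -0.1313, 0.0433], 0.85), ([0.5942, -0.202, 0.0724], 0.56)]
side carousel [([0.518, -0.0712, 0.0591], 0.84)]
side slot_mouth [([0.5176, -0.0727, 0.0637], 0.69), ([0.5912, -0.3526, 0.025], 0.61)]
side finger_peg [([0.5202, -0.0692, 0.0555], 0.71)]
side bar_line [([0.5029, -0.1255, 0.0424], 0.82), ([0.5034, -0.4398, 0.0062], 0.65)]
side lock_bar []
side bar_tab [([0.5294, -0.2005, 0.0739], 0.5), ([0.5191, -0.0714, 0.0575], 0.42)]
side small_bottle [([0.5516, 0.1046, 0.0596], 0.73), ([0.5967, -0.2024, 0.0729], 0.56)]
side solvent_bottle [([0.5523, 0.1028, 0.0615], 0.75)]
1.0 [0.21358836 0.58735213 0.2533399 ] [7.79324354e-06 1.73499009e-01 9.84834044e-01 1.63957993e-05] 1.0042178358262785
```

View pics/top0.png

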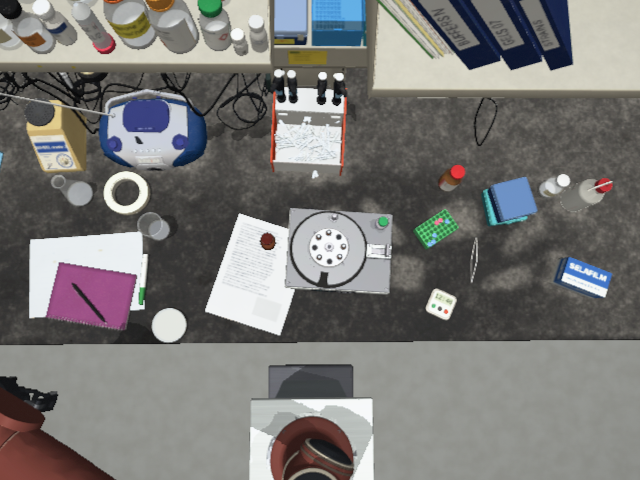

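View pics/side0.png

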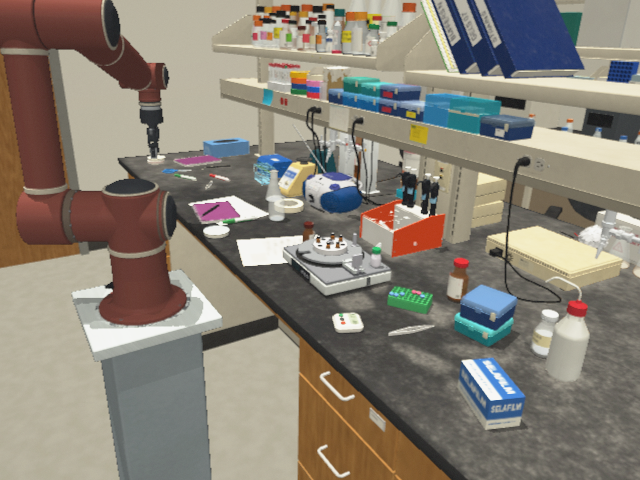

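The disc is centred near pixel (329,247). The slot is at (323,280), facing the robot, and the peg is at (334,216) on the far side. The bar tab is at (386,252), on the right. The peg has to go about 100° counter-clockwise, past the left side. I'll go above the disc for a close look.

apply_moves(
  targets=[
    {"translation": [0, 0, -0.2], "twist": -1, "hand": 0},
    {"translation": [0, 0, -0.2], "twist": -1, "hand": 0},
    {"translation": [0, 0, -0.2], "twist": -1, "hand": 0},
    {"translation": [0, 0, -0.2], "twist": -0.49, "hand": 0},
    {"translation": [-0.18, -0.43, 0], "twist": 0, "hand": 0},
    {"translation": [-0.18, -0.43, 0], "twist": 0, "hand": 0},
    {"translation": [-0.18, -0.43, 0], "twist": 0, "hand": 0},
    {"translation": [-0.18, -0.43, 0], "twist": 0, "hand": 0},
  ],
)

```text
time: 1.8
tool_pos: [0.2859, 0.4138, 0.3334]
tool_rot: [0.0, -0.001, 1.0, 0.0]
contact_force: [0.8, 0.7, 0.2]
gripper_width: 0.001
grasp_force: 0.0
```

apply_moves(
  targets=[
    {"translation": [-0.18, -0.43, 0], "twist": 0, "hand": 0},
    {"translation": [-0.18, -0.43, 0], "twist": 0, "hand": 0},
    {"translation": [-0.18, -0.43, 0], "twist": 0, "hand": 0},
    {"translation": [-0.18, -0.43, 0], "twist": 0, "hand": 0},
    {"translation": [-0.18, -0.43, 0], "twist": 0, "hand": 0},
    {"translation": [-0.18, -0.43, 0], "twist": 0, "hand": 0},
    {"translation": [-0.18, -0.43, 0], "twist": 0, "hand": 0},
    {"translation": [-0.18, -0.43, 0], "twist": 0, "hand": 0},
  ],
)

```text
time: 2.6
tool_pos: [0.43, 0.0695, 0.3337]
tool_rot: [0.001, -0.0, 1.0, 0.0]
contact_force: [1.0, 0.1, 1.5]
gripper_width: -0.003
grasp_force: 0.0
```

apply_moves(
  targets=[
    {"translation": [-0.18, -0.43, 0], "twist": 0, "hand": 0},
    {"translation": [-0.18, -0.43, 0], "twist": 0, "hand": 0},
    {"translation": [0, 0, 0], "twist": 0, "hand": 0},
    {"translation": [0, 0, 0], "twist": 0, "hand": 0},
  ],
)

```text
time: 3.0
tool_pos: [0.4658, -0.0155, 0.3331]
tool_rot: [-0.0, 0.001, 1.0, 0.0]
contact_force: [0.2, 0.2, 0.2]
gripper_width: -0.001
grasp_force: 0.0
```

Run:
```python
from plant import *
import cv2, numpy as np
s=state();print(s["time"],s["tool_pos"],s["tool_rot"],s["gripper_width"])
c=get_calibration("wrist");print(np.round(c["pose"],3),c["camera_matrix"],[k for k in c])
f=grab_frame("wrist"); cv2.imwrite("pics/w0.png",f[:,:,::-1])
for q in ["autosampler","carousel","slot_mouth","finger_peg","bar_line","lock_bar","bar_tab","small_bottle"]:
    print(q,[(r["point"],round(r["score"],2)) for r in recognise("wrist",q)[:2]])
```

```text
3.0 [ 0.46577549 -0.01547524  0.33314582] [-3.27335603e-04  1.11703006e-03  9.99999292e-01  2.48596653e-04] -0.001445507017024823
[[ 0.003 -0.948 -0.317  0.385]
 [ 1.     0.002  0.001 -0.015]
 [ 0.    -0.317  0.948  0.453]
 [ 0.     0.     0.     1.   ]] [[391.05224749   0.         322.07783767]
 [  0.         391.05224749 241.65586903]
 [  0.           0.           1.        ]] ['camera_matrix', 'pose']
autosampler [([0.512, -0.0799, 0.063], 0.62)]
carousel [([0.5258, -0.0513, 0.0597], 0.61)]
slot_mouth [([0.5213, -0.0542, 0.0646], 0.94)]
finger_peg [([0.5233, -0.0518, 0.0617], 0.55)]
bar_line [([0.5072, -0.0732, 0.0639], 0.66)]
lock_bar [([0.5297, -0.19, 0.0718], 0.89)]
bar_tab [([0.5332, -0.1908, 0.0756], 0.68), ([0.5971, -0.1815, 0.0873], 0.35)]
small_bottle [([0.6016, -0.1822, 0.0877], 0.67)]
```

View pics/w0.png

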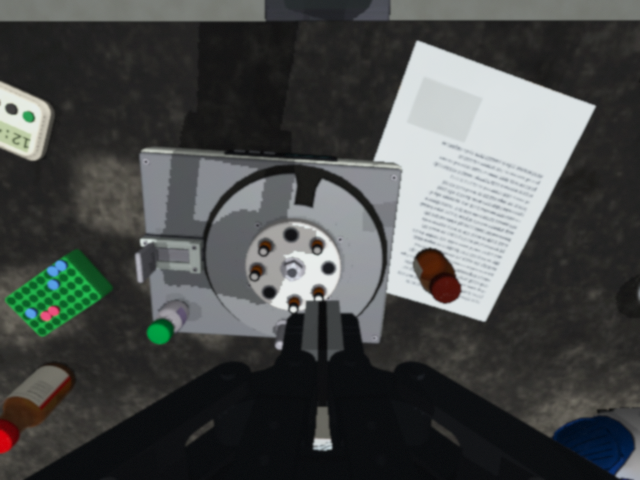

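The wrist view shows the slot notch at about (308,187), the peg top at about (279,346), partly behind the fingers, and the hub at (292,268). The tab is at (145,258), the front deck corners at (143,151) and (400,165), and the small bottle at (165,325).

```bash
cat > h.py <<'E'
import numpy as np
from plant import *
def ray(c,u,v,z):
    K=c["camera_matrix"];P=np.array(c["pose"])
    d=P[:3,:3]@np.array([(u-K[0][2])/K[0][0],-(v-K[1][2])/K[1][1],-1])
    o=P[:3,3]; return (o+d*(z-o[2])/d[2])
E
python3 - <<'E'
from h import *
import cv2
c=get_calibration("wrist")
for n,u,v,z in [("slotin",305,205,.06),("slotmouth",311,168,.06),("rimL",203,247,.06),("rimR",387,250,.06),("rimF",292,165,.06),("peg",279,346,.1),("hub",292,268,.09),("fl",143,151,.046),("fr",400,165,.046),("br",380,342,.046),("guideF",139,237,.062),("guideB",141,276,.062),("guideF2",202,238,.067),("guideB2",203,272,.067),("tabtopF",137,257,.1),("tabtopB",137,280,.1)]:
    print(n,np.round(ray(c,u,v,z)[:2],4))
f=cv2.imread("pics/w0.png")[130:360,110:430]
cv2.imwrite("pics/w0c.png",cv2.resize(f,None,fx=2.5,fy=2.5,interpolation=cv2.INTER_CUBIC))
E
```

```text
slotin [ 0.4769 -0.0315]
slotmouth [ 0.4391 -0.025 ]
rimL [ 0.5228 -0.1409]
rimR [0.526  0.0555]
rimF [ 0.4361 -0.0439]
peg [ 0.6186 -0.0589]
hub [ 0.5345 -0.044 ]
fl [ 0.424  -0.1967]
fr [0.4378 0.0664]
br [0.6485 0.0559]
guideF [ 0.5111 -0.2066]
guideB [ 0.5557 -0.211 ]
guideF2 [ 0.5104 -0.1387]
guideB2 [ 0.5487 -0.1414]
tabtopF [ 0.5191 -0.1928]
tabtopB [ 0.5434 -0.1964]
```

View pics/w0c.png

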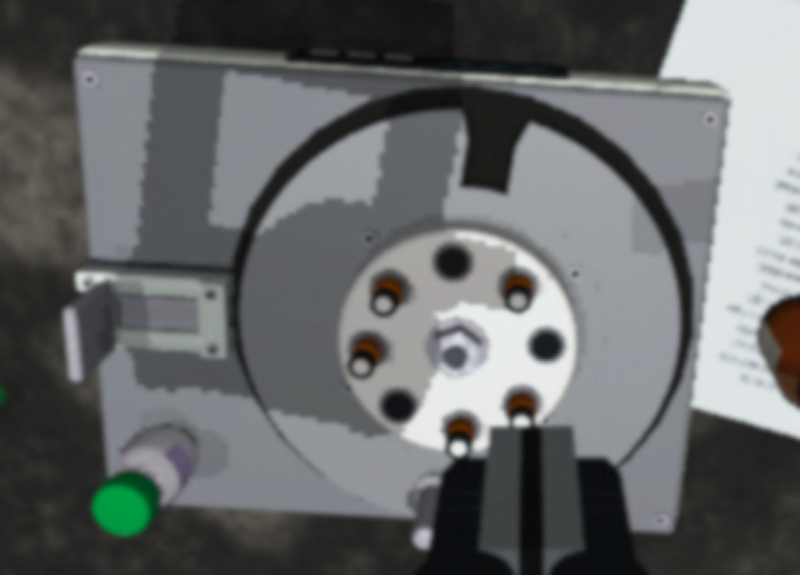

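apply_moves(
  targets=[
    {"translation": [-0.365, -0.195, 0], "twist": 0, "hand": 0},
    {"translation": [-0.365, -0.195, 0], "twist": 0, "hand": 0},
    {"translation": [-0.365, -0.195, 0], "twist": 0, "hand": 0},
    {"translation": [-0.365, -0.195, 0], "twist": 0, "hand": 0},
    {"translation": [0, 0, 0.4], "twist": 0.95, "hand": 0},
    {"translation": [0, 0, 0.4], "twist": 0.95, "hand": 0},
    {"translation": [0, 0, 0.4], "twist": 0, "hand": 0},
    {"translation": [0, 0, 0.4], "twist": 0, "hand": 0},
  ],
)

```text
time: 4.25
tool_pos: [0.6118, -0.0923, 0.1717]
tool_rot: [0.0, 0.095, 0.996, -0.0]
contact_force: [0.7, -0.8, 0.1]
gripper_width: 0.001
grasp_force: 0.0
```

Run:
```python
from plant import *
import cv2
s=state();print(s["time"],s["tool_pos"],s["tool_rot"],s["joint_pos"],s["contact_force"])
f=grab_frame("wrist"); cv2.imwrite("pics/w1.png",f[:,:,::-1])
```

```text
4.25 [ 0.61175992 -0.0922887   0.17173943] [ 9.71801525e-05  9.45641003e-02  9.95518770e-01 -2.34350201e-05] [-2.69945303e-01  9.97803552e-02  1.70244348e+00 -1.26032090e-05
  1.33916926e+00 -1.65132752e+00] [ 0.65921053 -0.76508775  0.06842349]
```

View pics/w1.png

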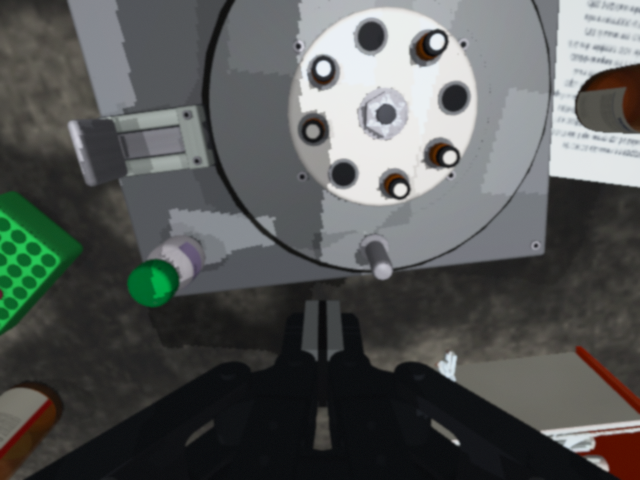

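This view shows the peg top at (383,270), the hub at (385,115) and the fingertips at (322,305), beside and behind the peg, with nothing below the tips. Let me check the peg position.

Run:
```python
from h import *
c=get_calibration("wrist"); p=ray(c,383,270,.1);print(p, ray(c,374,250,.06))
C=np.array([.54,-.0438]);v=p[:2]-C;print(np.hypot(*v),np.degrees(np.arctan2(v[1],v[0])))
# disc rim points -> centre
P=np.array([ray(c,u,v_,.06)[:2] for u,v_ in [(208,105),(549,105),(225,170),(533,180),(290,246),(480,240)]])
A=np.c_[2*P,np.ones(len(P))];s=np.linalg.lstsq(A,(P**2).sum(1),rcond=None)[0];print("fit",s[:2],np.sqrt(s[2]+s[0]**2+s[1]**2))
print("tab",ray(c,70,122,.1),ray(c,89,184,.1),"guide",ray(c,200,107,.067),ray(c,207,170,.067))
print("deck",[ray(c,*q,.046)[:2].round(4) for q in [(545,252),(158,298),(75,20),(127,200)]])
```

```text
[ 0.60818837 -0.05950492  0.1       ] [ 0.61130107 -0.05945065  0.06      ]
0.0699735585969956 -12.969996671817826
fit [ 0.53580546 -0.04371032] 0.09299450370504941
tab [ 0.51046589 -0.1878708   0.1       ] [ 0.53863765 -0.18975431  0.1       ] guide [ 0.51282343 -0.13794842  0.067     ] [ 0.54521458 -0.14342906  0.067     ]
deck [array([0.6386, 0.0498]), array([ 0.6227, -0.2058]), array([ 0.4555, -0.1978]), array([ 0.5552, -0.2037])]
```

Run:
```python
from h import *
import cv2
print(state()["tool_pos"],state()["joint_vel"].round(3) if hasattr(state()["joint_vel"],"round") else 0)
c=get_calibration("wrist");f=grab_frame("wrist");g=cv2.imread("pics/w1.png")[:,:,::-1]
print("shift",cv2.phaseCorrelate(*[cv2.cvtColor(np.ascontiguousarray(a),cv2.COLOR_RGB2GRAY)[:280].astype(float) for a in (g,f)]))
print("wrist hub",ray(c,385,115,.085))
ct=get_calibration("top");t=cv2.imread("pics/top0.png")
for n,u,v,z in [("hub",329,246.5,.085),("peg",334,215.5,.1),("slotin",323.5,272,.06),("rimL",289,247,.06),("rimR",368,247,.06)]: print(n,ray(ct,u,v,z).round(4))
cv2.imwrite("pics/t0c.png",cv2.resize(t[195:305,255:405],None,fx=5,fy=5,interpolation=cv2.INTER_CUBIC))
```

```text
[ 0.6073875  -0.09112344  0.16307193] [ 0.001 -0.009  0.024 -0.     0.153 -0.   ]
shift ((1.1850608688512239, -0.864861398195444), 0.0441917759159924)
wrist hub [ 0.53467134 -0.04573788  0.085     ]
hub [ 0.5412 -0.0461  0.085 ]
peg [ 0.6189 -0.059   0.1   ]
slotin [ 0.4783 -0.0323  0.06  ]
rimL [0.544  0.0571 0.06  ]
rimR [ 0.5434 -0.1492  0.06  ]
```

View pics/t0c.png

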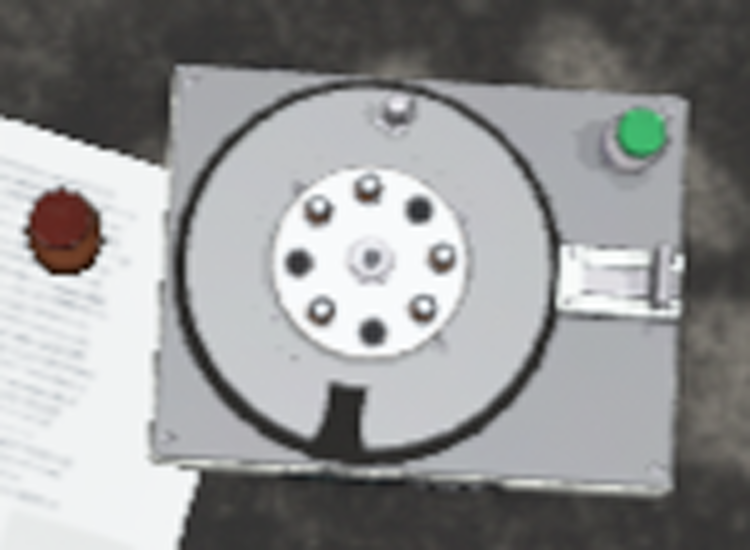

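apply_moves(
  targets=[
    {"translation": [0, 0, 0], "twist": 0, "hand": 0},
    {"translation": [0, 0, 0], "twist": 0, "hand": 0},
    {"translation": [0, 0, 0], "twist": 0, "hand": 0},
    {"translation": [0, 0, 0], "twist": 0, "hand": 0},
  ],
)

```text
time: 4.75
tool_pos: [0.613, -0.0929, 0.176]
tool_rot: [0.002, 0.095, 0.996, -0.0]
contact_force: [-0.1, 0.7, 0.1]
gripper_width: -0.0
grasp_force: 0.0
```

Run:
```python
from h import *
import cv2
c=get_calibration("wrist");f=grab_frame("wrist");cv2.imwrite("pics/w2.png",f[:,:,::-1])
m=regions_of("wrist","finger_peg");print([(r["score"],r["pixels"].sum(),np.argwhere(r["pixels"]).mean(0)) for r in m[:2]])
# hand crops offline: peg top search via template from w1
g=cv2.imread("pics/w1.png");h=cv2.imread("pics/w2.png")
for n,(u,v),z in [("peg",(383,270),.1),("hub",(385,115),.085)]:
    T=g[v-15:v+15,u-15:u+15];R=cv2.matchTemplate(h[:300],T,cv2.TM_CCOEFF_NORMED);_,s,_,l=cv2.minMaxLoc(R)
    print(n,s,l[0]+15,l[1]+15,ray(c,l[0]+15,l[1]+15,z))
print(state()["tool_pos"])
```

```text
[(0.78, np.int64(74897), array([117.90517644, 377.86211731])), (0.2, np.int64(118562), array([128.22208633, 324.10402996]))]
peg 0.9898623824119568 383 264 [ 0.61703089 -0.05996134  0.1       ]
hub 0.9841402173042297 385 111 [ 0.54011258 -0.04586588  0.085     ]
[ 0.61235349 -0.09275495  0.17481274]
```

apply_moves(
  targets=[
    {"translation": [0, 0, 0.3], "twist": 0, "hand": 0},
    {"translation": [0, 0, 0.25], "twist": 0, "hand": 0},
    {"translation": [0, 0, 0.15], "twist": 0, "hand": 0},
    {"translation": [0, 0, 0.08], "twist": 0, "hand": 0},
    {"translation": [0, 0, 0], "twist": 0, "hand": 0},
    {"translation": [0, 0.06, 0], "twist": 0, "hand": 0},
    {"translation": [0, 0.06, 0], "twist": 0, "hand": 0},
    {"translation": [0, 0.06, 0], "twist": 0, "hand": 0},
  ],
)

```text
time: 5.65
tool_pos: [0.6163, -0.0748, 0.0969]
tool_rot: [0.002, 0.095, 0.996, -0.001]
contact_force: [-0.2, -2.0, 1.0]
gripper_width: -0.002
grasp_force: 0.7
```

Run:
```python
from h import *
import cv2
s=state();print(s["tool_pos"],s["contact_force"])
f=grab_frame("wrist");cv2.imwrite("pics/w3.png",f[:,:,::-1])
```

```text
[ 0.61629801 -0.07479822  0.09690718] [-0.20574306 -2.02971175  0.95341742]
```

View pics/w3.png

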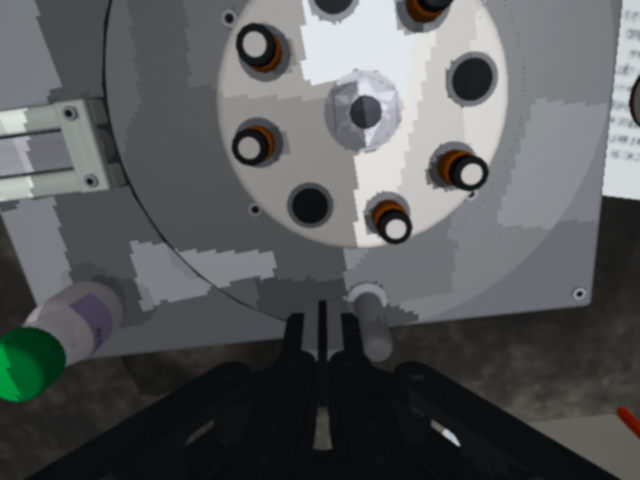

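The left finger is against the peg at (375,335), and the force reads about 2 N. I'll push the peg round its arc.

apply_moves(
  targets=[
    {"translation": [-0.011, 0.081, 0], "twist": -1, "hand": 0},
    {"translation": [-0.011, 0.081, 0], "twist": -1, "hand": 0},
    {"translation": [-0.011, 0.081, 0], "twist": -1, "hand": 0},
    {"translation": [-0.011, 0.081, 0], "twist": -1, "hand": 0},
    {"translation": [-0.011, 0.081, 0], "twist": -1, "hand": 0},
    {"translation": [-0.011, 0.081, 0], "twist": -1, "hand": 0},
    {"translation": [-0.011, 0.081, 0], "twist": -1, "hand": 0},
    {"translation": [0, 0, 0], "twist": 0, "hand": 0},
  ],
)

```text
time: 6.5
tool_pos: [0.6165, -0.0178, 0.0957]
tool_rot: [0.0, -0.253, 0.968, 0.0]
contact_force: [0.5, 0.1, -0.5]
gripper_width: -0.002
grasp_force: 0.0
```

```bash
cat >> h.py <<'E'
C=np.array([.5403,-.045])
def rep():
    s=state();p=s["tool_pos"];q=s["tool_rot"];yaw=np.arctan2(2*q[1]*q[2],q[2]**2-q[1]**2) # tool y
    v=np.array(p[:2])-C
    print("t",s["time"],"p",np.round(p,4),"r",np.hypot(*v).round(4),"ang",np.degrees(np.arctan2(v[1],v[0])).round(1),"phi",np.degrees(np.arctan2(q[2]**2-q[1]**2,2*q[1]*q[2])).round(1)-90,"j6",s["joint_pos"][5],"F",np.round(s["contact_force"],1))
E
python3 -c "
from h import *
rep()"
```

```text
t 6.5 p [ 0.6165 -0.0178  0.0957] r 0.0809 ang 19.6 phi 29.299999999999997 j6 -2.2318132883792723 F [ 0.5  0.1 -0.5]
```

apply_moves(
  targets=[
    {"translation": [-0.007, 0.049, 0], "twist": -0.6, "hand": 0},
    {"translation": [-0.007, 0.049, 0], "twist": -0.6, "hand": 0},
    {"translation": [-0.007, 0.049, 0], "twist": -0.6, "hand": 0},
    {"translation": [-0.007, 0.049, 0], "twist": -0.6, "hand": 0},
    {"translation": [-0.007, 0.049, 0], "twist": -0.6, "hand": 0},
    {"translation": [-0.007, 0.049, 0], "twist": -0.6, "hand": 0},
    {"translation": [-0.007, 0.049, 0], "twist": -0.6, "hand": 0},
    {"translation": [-0.007, 0.049, 0], "twist": -0.6, "hand": 0},
  ],
)

```text
time: 7.3
tool_pos: [0.5956, 0.0139, 0.0958]
tool_rot: [0.001, -0.475, 0.88, -0.001]
contact_force: [1.5, -1.5, -0.3]
gripper_width: -0.001
grasp_force: 0.7
```

apply_moves(
  targets=[
    {"translation": [-0.007, 0.049, 0], "twist": -0.6, "hand": 0},
    {"translation": [-0.007, 0.049, 0], "twist": -0.6, "hand": 0},
    {"translation": [-0.007, 0.049, 0], "twist": -0.6, "hand": 0},
    {"translation": [-0.003, 0.025, 0], "twist": -0.3, "hand": 0},
    {"translation": [-0.003, 0.025, 0], "twist": -0.3, "hand": 0},
    {"translation": [-0.003, 0.025, 0], "twist": -0.3, "hand": 0},
    {"translation": [-0.003, 0.025, 0], "twist": -0.3, "hand": 0},
    {"translation": [0, 0, 0], "twist": 0, "hand": 0},
  ],
)

```text
time: 8.1
tool_pos: [0.5742, 0.0278, 0.0954]
tool_rot: [-0.0, -0.602, 0.799, 0.0]
contact_force: [0.9, 0.0, 1.3]
gripper_width: -0.004
grasp_force: 0.2
```

Run:
```python
from h import *
import cv2
rep()
f=grab_frame("top");cv2.imwrite("pics/t1.png",f[:,:,::-1])
w=grab_frame("wrist");cv2.imwrite("pics/w4.png",w[:,:,::-1])
a=cv2.resize(f[195:305,255:405],(560,410),interpolation=cv2.INTER_CUBIC)
b=cv2.resize(w,(240,180))
o=np.zeros((600,800,3),np.uint8);o[:410,:560]=a;o[410:590,:240]=b;cv2.imwrite("pics/c1.png",o[:,:,::-1])
```

```text
t 8.1 p [0.5742 0.0278 0.0954] r 0.0803 ang 65.0 phi 74.0 j6 -2.942519829994767 F [0.9 0.  1.3]
```

View pics/c1.png

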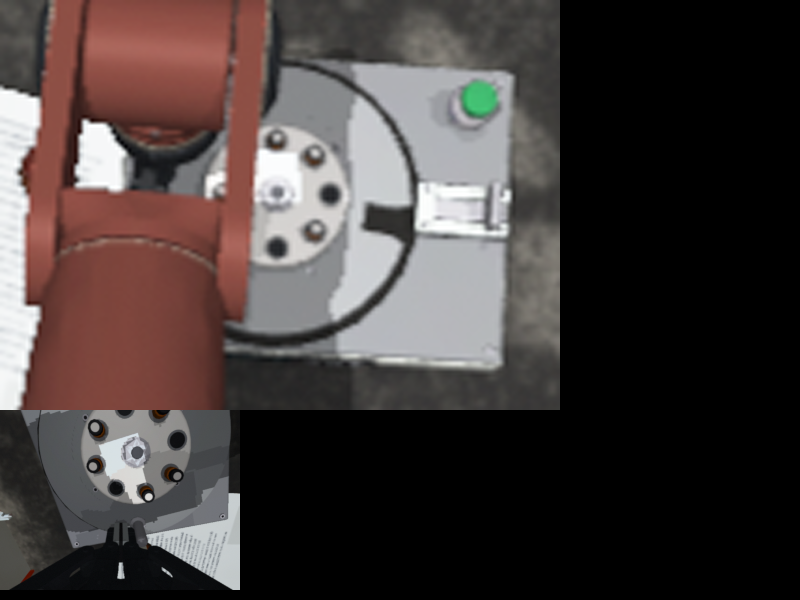

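```bash
cat >> h.py <<'E'
import cv2
def slot(img,save=None):
    "dark notch in the top view: angles (deg, world, about hub) of slot and bar"
    ct=get_calibration("top");g=cv2.cvtColor(img,cv2.COLOR_RGB2GRAY)
    K=np.array(ct["camera_matrix"]);P=np.array(ct["pose"])
    c=C
    out=[]
    for r in (.068,.073,.078,.083):
        th=np.radians(np.arange(-130,-60,.5)); X=np.c_[c[0]+r*np.cos(th),c[1]+r*np.sin(th),np.full(len(th),.06)]
        q=(X-P[:3,3])@P[:3,:3]; u=K[0,0]*q[:,0]/-q[:,2]+K[0,2]; v=K[1,1]*-q[:,1]/-q[:,2]+K[1,2]
        I=cv2.remap(g,u[None].astype(np.float32),v[None].astype(np.float32),cv2.INTER_LINEAR)[0].astype(float)
        w=np.clip(110-I,0,None); out.append((round(float((np.degrees(th)*w).sum()/w.sum()),1) if w.sum()>0 else None, int(I.min())))
    return out
E
python3 - <<'E'
from h import *
f=cv2.imread("pics/t1.png")[:,:,::-1].copy()
print(slot(f))
ct=get_calibration("top")
k=lambda u,v:(255+u*150/560-.5,195+v*110/410-.5)
for n,u,v,z in [("hub",277,192,.085),("slotin",366,216,.06),("strapT",417,184,.067),("strapB",414,236,.067),("guideT",512,188,.062),("guideB",508,237,.062),("tabT",490,183,.1),("tabB",490,228,.1)]:
    p=ray(ct,*k(u,v),z)[:2];d=p-C;print(n,p.round(4),np.hypot(*d).round(4),np.degrees(np.arctan2(d[1],d[0])).round(1))
E
```

```text
[(-100.6, 47), (-100.7, 47), (-100.6, 47), (-100.8, 46)]
hub [ 0.5424 -0.0454] 0.0022 -9.8
slotin [ 0.5291 -0.1084] 0.0644 -100.0
strapT [ 0.5506 -0.1438] 0.0993 -84.0
strapB [ 0.514 -0.141] 0.0995 -105.3
guideT [ 0.5484 -0.2111] 0.1663 -87.2
guideB [ 0.5137 -0.2073] 0.1645 -99.3
tabT [ 0.5459 -0.1897] 0.1449 -87.8
tabB [ 0.515 -0.189] 0.1462 -100.0
```

apply_moves(
  targets=[
    {"translation": [-0.001, 0.016, 0], "twist": -0.1, "hand": 0},
    {"translation": [-0.001, 0.016, 0], "twist": -0.1, "hand": 0},
    {"translation": [-0.001, 0.016, 0], "twist": -0.1, "hand": 0},
    {"translation": [-0.001, 0.016, 0], "twist": -0.1, "hand": 0},
    {"translation": [-0.001, 0.016, 0], "twist": -0.1, "hand": 0},
    {"translation": [-0.001, 0.016, 0], "twist": -0.1, "hand": 0},
    {"translation": [-0.001, 0.016, 0], "twist": -0.1, "hand": 0},
    {"translation": [-0.001, 0.016, 0], "twist": -0.1, "hand": 0},
  ],
)

```text
time: 9.0
tool_pos: [0.5621, 0.0315, 0.0953]
tool_rot: [-0.0, -0.633, 0.774, -0.0]
contact_force: [1.7, -0.6, -1.1]
gripper_width: 0.001
grasp_force: 0.7
```

Run:
```python
from h import *
rep()
f=grab_frame("top").copy();cv2.imwrite("pics/t2.png",f[:,:,::-1]);print(slot(f));rep()
```

```text
t 9.0 p [0.5621 0.0315 0.0953] r 0.0796 ang 74.1 phi 78.6 j6 -3.0177655141896187 F [ 1.7 -0.6 -1.1]
[(-91.5, 47), (-91.8, 47), (-91.8, 46), (-91.7, 48)]
t 9.05 p [0.5619 0.0317 0.0953] r 0.0797 ang 74.3 phi 78.6 j6 -3.01794716521945 F [ 0.9 -0.2 -0.1]
```

Run:
```python
import cv2
f=cv2.imread("pics/t2.png")[225:275,320:400]
cv2.imwrite("pics/t2c.png",cv2.resize(f,None,fx=10,fy=10,interpolation=cv2.INTER_CUBIC))
```

```text
(no output)
```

View pics/t2c.png

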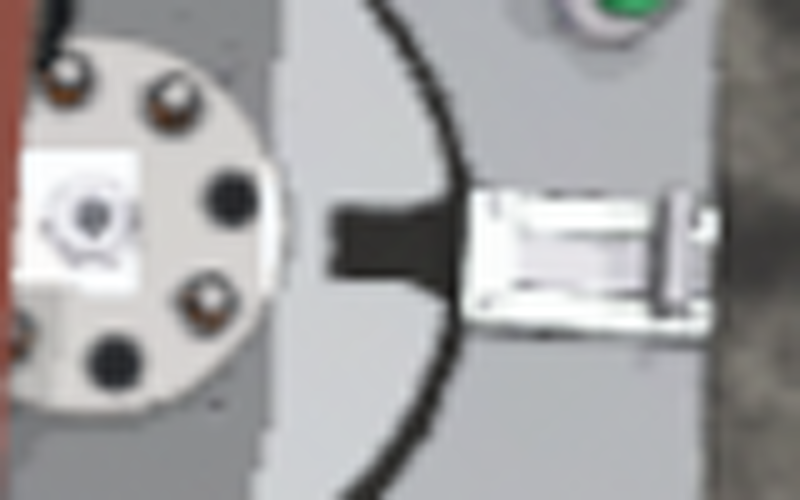

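The slot is within about 2 mm of the bar's centre line: slot (400,243) in the crop, bar line about 250 there, strap centre (465,256). That is inside the 5 mm capture range. I'll back off the peg, rise and go round to the tab.

apply_moves(
  targets=[
    {"translation": [0, -0.12, 0], "twist": 0, "hand": 0},
    {"translation": [0, 0, -0.2], "twist": 0, "hand": 0},
    {"translation": [0, 0, -0.4], "twist": 1, "hand": 0},
    {"translation": [0, 0, -0.4], "twist": 1, "hand": 0},
    {"translation": [0, 0, -0.4], "twist": 1, "hand": 0},
    {"translation": [0, 0, 0], "twist": 1, "hand": 0},
    {"translation": [0, 0, 0], "twist": 1, "hand": 0},
    {"translation": [0, 0, 0], "twist": 1, "hand": 0},
  ],
)

```text
time: 9.85
tool_pos: [0.5747, 0.0293, 0.2359]
tool_rot: [0.0, -0.374, 0.928, 0.0]
contact_force: [-0.1, -0.2, 0.3]
gripper_width: -0.002
grasp_force: 0.0
```

apply_moves(
  targets=[
    {"translation": [0, 0, 0], "twist": 1, "hand": 0},
    {"translation": [0, 0, 0], "twist": 1, "hand": 0},
    {"translation": [0, 0, 0], "twist": 1, "hand": 0},
    {"translation": [0, 0, 0], "twist": 1, "hand": 0},
    {"translation": [0, 0, 0], "twist": 1, "hand": 0},
    {"translation": [0, 0, 0], "twist": 1, "hand": 0},
    {"translation": [0, 0, 0], "twist": 1, "hand": 0},
    {"translation": [0, 0, 0], "twist": 1, "hand": 0},
  ],
)

```text
time: 10.65
tool_pos: [0.5745, 0.0293, 0.2352]
tool_rot: [-0.0, 0.017, 1.0, 0.0]
contact_force: [0.3, -0.6, 0.1]
gripper_width: -0.0
grasp_force: 0.0
```

apply_moves(
  targets=[
    {"translation": [0, 0, 0], "twist": 0.2, "hand": 0},
    {"translation": [0, 0, 0], "twist": 0, "hand": 0},
    {"translation": [0, 0, 0], "twist": 0, "hand": 0},
  ],
)

```text
time: 10.95
tool_pos: [0.5741, 0.0293, 0.2352]
tool_rot: [-0.0, 0.024, 1.0, 0.0]
contact_force: [-0.9, -0.7, -0.3]
gripper_width: 0.003
grasp_force: 0.0
```

Run:
```python
from h import *
rep()
s=state();yv=np.array([.0523,.9986]);xv=np.array([-.9986,.0523])
for n,g in [("bar_line off",C-.195*yv)]:
    d=g-np.array(s["tool_pos"][:2]);print(n,g,"tool x",d@xv,"tool y",d@yv)
f=grab_frame("top").copy();print(slot(f))
```

```text
t 10.95 p [0.5741 0.0293 0.2352] r 0.0816 ang 65.5 phi -2.799999999999997 j6 -1.600943002380064 F [-0.9 -0.7 -0.3]
bar_line off [ 0.5301015 -0.239727 ] tool x 0.029917477812205384 tool y -0.27091996072885766
[(-91.3, 32), (-91.3, 32), (-91.5, 41), (-91.7, 49)]
```

apply_moves(
  targets=[
    {"translation": [0.05, -0.45, 0], "twist": 0, "hand": 0},
    {"translation": [0.05, -0.45, 0], "twist": 0, "hand": 0},
    {"translation": [0.05, -0.45, 0], "twist": 0, "hand": 0},
    {"translation": [0.05, -0.45, 0], "twist": 0, "hand": 0},
    {"translation": [0.05, -0.45, 0], "twist": 0, "hand": 0},
    {"translation": [0.05, -0.45, 0], "twist": 0, "hand": 0},
    {"translation": [0, 0, 0], "twist": 0, "hand": 0},
    {"translation": [0, 0, 0], "twist": 0, "hand": 0},
  ],
)

```text
time: 11.8
tool_pos: [0.5303, -0.2397, 0.2352]
tool_rot: [-0.0, 0.026, 1.0, 0.0]
contact_force: [-0.5, -0.6, -0.1]
gripper_width: 0.002
grasp_force: 0.0
```

Run:
```python
from h import *
rep()
f=grab_frame("wrist");cv2.imwrite("pics/w5.png",f[:,:,::-1])
```

```text
t 11.8 p [ 0.5303 -0.2397  0.2352] r 0.195 ang -92.9 phi -2.9000000000000057 j6 -2.0720683508907474 F [-0.5 -0.6 -0.1]
```

View pics/w5.png

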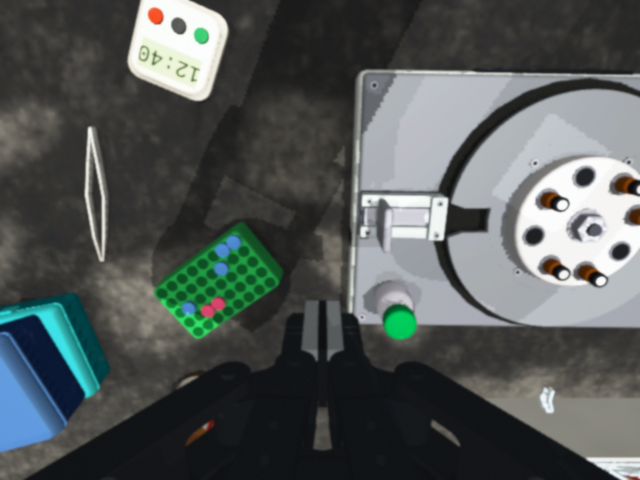

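The slot (centre about (470,219)) lines up with the strap and bar at (438,217). The tab's top outer edge is at about (379,225). Nothing tall stands near the place where the hand goes down.

Run:
```python
from h import *
c=get_calibration("wrist");p=np.array(state()["tool_pos"][:2]);yv=np.array([.0523,.9986]);xv=np.array([-.9986,.0523])
for n,u,v,z in [("tabtopF",378,199,.1),("tabtopB",385,250,.1),("strapF",446,195,.067),("strapB",445,241,.067),("slotin",488,220,.06),("hub",593,229,.085),("bottlecap",400,322,.1)]:
    d=ray(c,u,v,z)[:2]-p;print(n,"tool x",(d@xv).round(4),"tool y",(d@yv).round(4))
```

```text
tabtopF tool x 0.0253 tool y 0.0373
tabtopB tool x -0.0106 tool y 0.0439
strapF tool x 0.0213 tool y 0.0929
strapB tool x -0.0149 tool y 0.0958
slotin tool x 0.0001 tool y 0.13
hub tool x 0.0004 tool y 0.1957
bottlecap tool x -0.0672 tool y 0.058
```

apply_moves(
  targets=[
    {"translation": [0.03, 0, 0.4], "twist": 0, "hand": 0},
    {"translation": [0, 0, 0.4], "twist": 0, "hand": 0},
    {"translation": [0, 0, 0.3], "twist": 0, "hand": 0},
    {"translation": [0, 0, 0.2], "twist": 0, "hand": 0},
    {"translation": [0, 0, 0.1], "twist": 0, "hand": 0},
    {"translation": [0, 0.1, 0], "twist": 0, "hand": 0},
    {"translation": [0, 0.1, 0], "twist": 0, "hand": 0},
    {"translation": [0, 0.06, 0], "twist": 0, "hand": 0},
  ],
)

```text
time: 12.65
tool_pos: [0.53, -0.2118, 0.0971]
tool_rot: [0.001, 0.024, 1.0, -0.001]
contact_force: [-0.4, -0.5, -1.4]
gripper_width: 0.002
grasp_force: 0.0
```

apply_moves(
  targets=[
    {"translation": [0, 0.03, 0], "twist": 0, "hand": 0},
    {"translation": [0, 0.03, 0], "twist": 0, "hand": 0},
    {"translation": [0, 0.03, 0], "twist": 0, "hand": 0},
    {"translation": [0, 0.03, 0], "twist": 0, "hand": 0},
    {"translation": [0, 0.03, 0], "twist": 0, "hand": 0},
  ],
)

```text
time: 13.15
tool_pos: [0.5298, -0.198, 0.0956]
tool_rot: [0.0, 0.025, 1.0, -0.0]
contact_force: [0.9, -2.4, 0.8]
gripper_width: -0.003
grasp_force: 1.1
```

```bash
python3 -c "
from h import *
rep()"
```

```text
t 13.15 p [ 0.5298 -0.198   0.0956] r 0.1533 ang -93.9 phi -2.9000000000000057 j6 -2.0097198229266695 F [ 0.9 -2.4  0.8]
```

apply_moves(
  targets=[
    {"translation": [0, 0.03, 0], "twist": 0, "hand": 0},
    {"translation": [0, 0.03, 0], "twist": 0, "hand": 0},
    {"translation": [0, 0.03, 0], "twist": 0, "hand": 0},
  ],
)

```text
time: 13.45
tool_pos: [0.5301, -0.1887, 0.0953]
tool_rot: [0.0, 0.025, 1.0, -0.0]
contact_force: [1.0, -2.6, 0.6]
gripper_width: 0.002
grasp_force: 1.1
```

apply_moves(
  targets=[
    {"translation": [0, 0.03, 0], "twist": 0, "hand": 0},
    {"translation": [0, 0.03, 0], "twist": 0, "hand": 0},
    {"translation": [0, 0.03, 0], "twist": 0, "hand": 0},
  ],
)

```text
time: 13.75
tool_pos: [0.5305, -0.1796, 0.0952]
tool_rot: [0.0, 0.025, 1.0, -0.0]
contact_force: [2.3, -2.1, -0.4]
gripper_width: -0.002
grasp_force: 1.1
```

apply_moves(
  targets=[
    {"translation": [0, 0.02, 0], "twist": 0, "hand": 0},
    {"translation": [0, 0.02, 0], "twist": 0, "hand": 0},
  ],
)

```text
time: 13.95
tool_pos: [0.5306, -0.1783, 0.0954]
tool_rot: [0.0, 0.024, 1.0, -0.003]
contact_force: [0.9, -16.0, -4.3]
gripper_width: 0.001
grasp_force: 7.9
```

apply_moves(
  targets=[
    {"translation": [0, -0.05, 0], "twist": 0, "hand": 0},
    {"translation": [0, -0.1, 0], "twist": 0, "hand": 0},
    {"translation": [0, -0.2, 0], "twist": 0, "hand": 0},
    {"translation": [0, -0.1, -0.3], "twist": 0, "hand": 0},
    {"translation": [0, 0, -0.4], "twist": 0, "hand": 0},
    {"translation": [0, 0, -0.4], "twist": 0, "hand": 0},
    {"translation": [0, 0, 0], "twist": 0, "hand": 0},
    {"translation": [0, 0, 0], "twist": 0, "hand": 0},
  ],
)

```text
time: 14.75
tool_pos: [0.5287, -0.2211, 0.2063]
tool_rot: [0.001, 0.025, 1.0, -0.0]
contact_force: [0.9, 0.6, -0.4]
gripper_width: -0.001
grasp_force: 0.0
```

Run:
```python
from h import *
rep()
f=grab_frame("wrist");cv2.imwrite("pics/w6.png",f[:,:,::-1])
cv2.imwrite("pics/w6c.png",cv2.resize(f[90:340,330:640,::-1],None,fx=2.4,fy=2.4,interpolation=cv2.INTER_CUBIC))
```

```text
t 14.75 p [ 0.5287 -0.2211  0.2063] r 0.1764 ang -93.8 phi -2.9000000000000057 j6 -2.04709527952689 F [ 0.9  0.6 -0.4]
```

View pics/w6c.png

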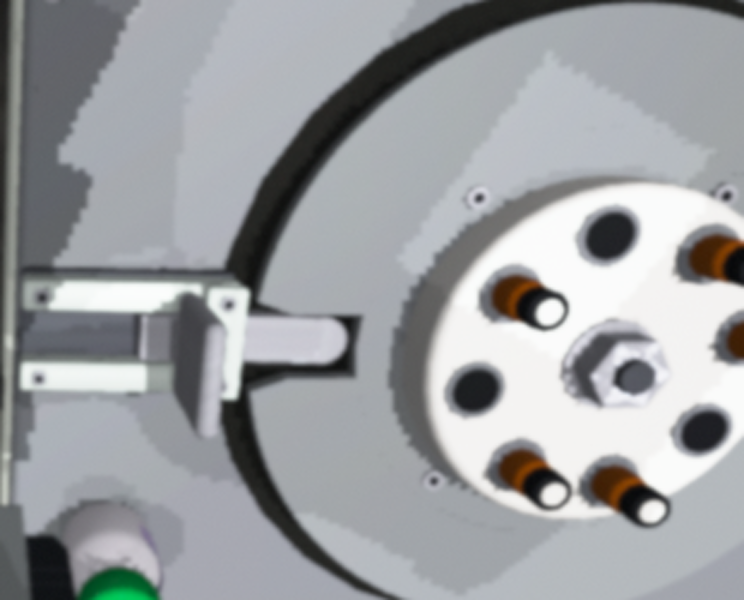

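Run:
```python
from h import *
c=get_calibration("wrist");yv=np.array([.0523,.9986]);xv=np.array([-.9986,.0523])
k=lambda u,v:(330+u/2.4,90+v/2.4)
for n,u,v,z in [("tabtop outer",203,375,.101),("tabtop inner",222,375,.101),("nose",348,341,.063),("slotend top",362,318,.06),("slotend bot",356,377,.06),("barUp",300,318,.063),("barLo",300,363,.063),("slotUp",330,316,.06),("slotLo",330,376,.06),("hub",635,377,.085),("strapout",243,340,.067),("slotback rim",250,400,.06)]:
    d=ray(c,*k(u,v),z)[:2]-C;print(n,"x",(-d@xv*1e3).round(1),"y",(d@yv*1e3).round(1))
```

```text
tabtop outer x -6.5 y -119.7
tabtop inner x -6.5 y -114.9
nose x -3.9 y -68.6
slotend top x -10.0 y -64.2
slotend bot x 8.3 y -63.6
barUp x -10.8 y -83.4
barLo x 2.9 y -81.9
slotUp x -10.6 y -73.6
slotLo x 8.0 y -71.4
hub x -0.6 y 1.4
strapout x -5.4 y -100.4
slotback rim x 15.6 y -94.6
```

The tab's outer face is 119.7 mm from the axis (119 expected when home). The nose is well inside the slot, and the push ended on a hard stop. The hand is clear.

```bash
python3 -c "
from plant import *
print(job_done())"
```

```text
the job is handed in; nothing more can be done
None
```

The carousel is locked and the job handed in: the slot was turned to the bar, then the bar pushed through it to its stop (tab at 119.7 mm against 119 mm expected). The slot sits about 2° off centre on the bar, which I judged within its play, and the hand is clear.

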